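# Sort the pottery room's shelf: swap the stray jar and the stray tin

### The arm

A 6-joint arm with a two-finger parallel gripper is mounted at the origin on the work surface. World frame = base frame: x ahead of the robot, y to its left, z up, the work surface at z = 0. Lengths are in mm, angles in degrees, forces in N, time in s.
With the tool pointing down it reaches from about 375 to 975 mm from the base axis. Payload 3.8 kg.
Tool frame: the origin (TCP) lies at the centre of the arm's flange, where the gripper is bolted on; the fingertips stand 166 mm ahead of it and the grasp point (between the pads) lies 147 mm ahead of it; z points along the fingers, y is the line along which they close (so a half turn about z gives the same grasp; the last joint's range is limited). The gripper opens to 88 mm and grips with 3 to 60 N. Pads are 18 mm wide; open, the fingers measure 123 mm over their backs; the gripper's body (75 mm by 187 mm) begins 45 mm behind the grasp point.
Start: joints at [-2.114, 15.12, 91.902, -0, 72.978, -2.114], TCP at [674.996, -0.002, 404.706] pointing down, gripper open.
Joint ranges: [-150.88, 150.88], [-54.13, 125.18], [17.81, 147.31], [-75.09, 255.09], [0, 152.58], [-146.25, 146.25]. Speed limits (degrees/s): [147.25, 147.25, 180, 180, 180, 180].

### API

Orientations are given as [roll, pitch, yaw] about the fixed x, y, z axes, in that order (R = Rz(yaw) Ry(pitch) Rx(roll)).
In Python, from workcell import robot, imaging gives the robot as it stands.
- The arm moves only by the tool move_arm, never from a script. Its argument "increments" is one flat list of numbers, 7 for each row, row after row: the turn, a rotation vector about the tool's x, y, z scaled (see below), then the shift along the tool's x, y, z scaled (see below), then the gripper command: -1 is shut, 1 is fully open, values between are in proportion. In form: [wx, wy, wz, tx, ty, tz, grip, wx, wy, wz, tx, ty, tz, grip, ...]. A call has 1 to 12 rows; each row shifts and turns the commanded pose from where the row before left it, along the tool's axes as they then stand; what a row does not reach is not made up. The controller multiplies each number of a shift by 0.1 m and each number of a turn by 360 degrees. A row lasts 1/12 s, in which the tool goes at most 41.7 mm and 7.16 degrees, less where a joint would pass 70% of its speed; a pose out of reach is approached as far as the arm can. A call with a number of a shift or a turn outside -1 to 1 is refused whole. A call with a gripper value outside its range is refused whole. The fingers move at their own pace and stop on an object; the grip force is fixed at half the most. Time passes only in rows, so rows that do not move let the fingers close. It gives the time, the measured TCP pose, the force, the opening and the grip force at its end, in the units of the state.
- robot.read_state(): the state, without advancing time (a new reading comes with each control period).
- imaging.read_camera(name): name is "scene" or "side" or "wrist"; returns a dict with "pixels" (420x560x3 uint8, red, green, blue), "intrinsics" (3x3 intrinsics, pixels), "k1" (the pictures are not rectified: a ray, as slopes to the right and down, at radius r is drawn at 1 + k1 r^2 times it, then the intrinsics apply), "origin" and "rotation" of the camera in the world. Camera axes: x right, y down, z forward; pixel columns grow to the right and rows downward; lengths in mm; the calibration is good to about 2 mm. A picture is of the moment at which its call begins. There is no depth.
- robot.sign_off(): hands the job in; it is judged then, once.
The state is a dict: "t": time; "joint_pos": joint angles; "joint_vel": joint speeds; "effort": joint torques, N m; "eef_pos": TCP position; "tool_rot": TCP orientation; "force": force on the tool from outside, world axes, zero at the start; "ft_torque": the same for the moment, N m; "finger_gap": finger opening in mm; "grasp_force": force on a finger pad.
Only numpy, scipy, OpenCV 4.12 (cv2) and the standard library are available. Lean on these libraries where they do the work, as an engineer would, in place of code of your own. Each camera call takes 0.05 s, during which the arm holds its last target. There are 200 camera calls.

### The job

A round jar has been put among the rectangular tins on the low shelf, and one tin has ended up in the jar carrier. Stand the jar in a cell of the carrier and stand that tin in the place the jar left in the row, centred between its neighbours, squared up and in line with the other tins. Both are full, so never let them tip over, and leave everything else where it stands.

Things in the scene. Friction and masses are not known exactly. Their poses are not given: they have to be found in the camera images.
- tin: Plain steel lidded tin, a plain block 62 mm long (its x) by 40 mm wide (its y), 110 mm tall, 0.2 to 0.42 kg; same after a half turn. Origin: centre of underside, z up. It starts in a carrier cell, lengthwise along the carrier, about 6 mm from the partition at each end: there fingers fit only on its two long sides (40 mm grasp).
- jar: Round white plastic jar, its lid as wide as the rest, 50 mm diameter, 105 mm tall, smooth, 0.2 to 0.42 kg. Origin: centre of underside, z up. It starts in one of the four places of the row on the shelf, about 5 mm from its neighbours (tin or end cheek) to left and right, free in front and behind.
- shelf: Low plywood shelf fixed to the table, 150 mm deep (its x, front at -x), 234 mm wide (its y); origin on the table under its centre. Board top 60 mm above the table. End cheeks 12 mm thick, 130 mm deep, 110 mm high above the table, inner faces at y = -105 and +105 mm; open at front, back and top. Tins stand with their length along its x, four places at 50 mm pitch along y.
- place0 (a point): Centre of place 0 of the row, on the shelf board (shelf frame x = 0, y = -75 mm; 60 mm above the table). A tin here has 10 mm to each neighbour or cheek, too narrow for a finger: hold it by its two 40 mm wide ends, front and back (62 mm grasp).
- place1 (a point): Centre of place 1 of the row, on the shelf board (shelf frame x = 0, y = -25 mm; 60 mm above the table). A tin here has 10 mm to each neighbour or cheek, too narrow for a finger: hold it by its two 40 mm wide ends, front and back (62 mm grasp).
- place2 (a point): Centre of place 2 of the row, on the shelf board (shelf frame x = 0, y = 25 mm; 60 mm above the table). A tin here has 10 mm to each neighbour or cheek, too narrow for a finger: hold it by its two 40 mm wide ends, front and back (62 mm grasp).
- place3 (a point): Centre of place 3 of the row, on the shelf board (shelf frame x = 0, y = 75 mm; 60 mm above the table). A tin here has 10 mm to each neighbour or cheek, too narrow for a finger: hold it by its two 40 mm wide ends, front and back (62 mm grasp).
- carrier: Wooden carrier fixed to the table, 254 mm long (its x), 80 mm wide (its y); origin on the table under its centre. Floor 8 mm thick. Three cells along x at 82 mm pitch, each 74 x 64 mm (x, y) inside, between four partitions 8 mm thick, 118 mm high above the table, 80 mm wide. The long sides are open above a lip 8 mm thick and 24 mm high above the table.
- cell0 (a point): Centre of the inner floor of cell 0 of the carrier (x = -82 mm in the carrier's frame, 8 mm above the table).
- cell1 (a point): Centre of the inner floor of cell 1 of the carrier (x = 0 mm in the carrier's frame, 8 mm above the table).
- cell2 (a point): Centre of the inner floor of cell 2 of the carrier (x = 82 mm in the carrier's frame, 8 mm above the table).
- free_cell: Invisible marker: centre of the inner floor of the cell that is empty at the start (its orientation means nothing).
- ware_board: Bare plywood board fixed to the table between carrier and shelf, 170 mm (x) by 130 mm (y), 10 mm thick, with nothing on it: room to put something down for a moment. Origin: centre of its underside, on the table.
- row_tin1: One of the three tins that already stand correctly in the row, same tin as tin (62 x 40 x 110 mm, origin at centre of underside, x axis along its length).
- row_tin2: One of the three tins that already stand correctly in the row, same tin as tin (62 x 40 x 110 mm, origin at centre of underside, x axis along its length).
- row_tin3: One of the three tins that already stand correctly in the row, same tin as tin (62 x 40 x 110 mm, origin at centre of underside, x axis along its length).
- carrier_jar: A second jar like jar (50 mm diameter, 105 mm tall, origin at centre of underside). It belongs in the carrier and stands in one of its cells: leave it there.
- bowl: Terracotta bowl, 100 mm across, 45 mm high, on the table in front of the shelf. Origin: centre of underside. Bystander.
- cutter: Steel ring cutter lying on the table beyond the ware board, 90 mm across, 30 mm high. Origin: centre of underside. Bystander.
- cup: Terracotta cup, 72 mm across, 80 mm high, at the back of the table. Origin: centre of underside. Bystander.
- mould: Plaster mould block 110 x 80 x 50 mm, on the table near the robot, on its left. Origin: centre of underside. Bystander.
- paddle: Flat wooden clay paddle, about 205 mm long, 60 mm wide, 12 mm thick, lying right of the shelf. Bystander.
Mind the look-alikes: they are no part of the job. What is shaped like the tin but pink or turquoise is not meant.

How it is judged (in metres and radians):
At the end, for the whole second after the job is handed in: Tin upright on the shelf board, within 12 mm of a row place's centre and 0.14 rad of the shelf's depth direction; jar upright on a carrier cell's floor, within 18 mm of its centre; both at rest; each row tin upright, moved under 12 mm, within 0.16 rad of the depth direction ((horizontal distance between tin and place0 below 0.012 m or horizontal distance between tin and place1 below 0.012 m or horizontal distance between tin and place2 below 0.012 m or horizontal distance between tin and place3 below 0.012 m) and z of tin in the frame of shelf between 0.055 and 0.066 m and angle between each of tin, jar, row_tin1, row_tin2, row_tin3's own z axis and vertical below 0.08 rad and angle between the x axis of tin and the x axis of shelf, either way round below 0.14 rad and (horizontal distance between jar and cell0 below 0.018 m or horizontal distance between jar and cell1 below 0.018 m or horizontal distance between jar and cell2 below 0.018 m) and z of jar in the frame of carrier between 0.003 and 0.014 m and linear speed of each of tin, jar below 0.03 m/s and angular speed of each of tin, jar below 0.3 rad/s and distance of each of row_tin1, row_tin2, row_tin3 from where it was at the start of the episode below 0.012 m and angle between the x axis of each of row_tin1, row_tin2, row_tin3 and the x axis of shelf, either way round below 0.16 rad); the robot touches nothing.
It fails at once if the tin or the jar is tipped more than about 35 degrees (angle between any of tin, jar's own z axis and vertical above 0.6 rad).
It fails at once if another thing (carrier's own jar, bowl, cutter, cup, mould, paddle) is moved more than 30 mm (distance of any of carrier_jar, bowl, cutter, cup, mould, paddle from where it was at the start of the episode above 0.03 m).
It also fails if it takes over 72 s, if anything falls off the work surface, if the arm or the gripper's body presses on something with over 40 N, if the wrist force passes 120 N, or if a joint passes its speed limit or range.

## Working session

There is one attempt and no reset: what is moved stays moved. The work goes in short steps, Python scripts to look and compute and a tool call to move; the robot and the scene stay as the last step left them, time stands still between calls to the robot, and variables do not carry over. Pictures are saved under pics/ and viewed, at most 10 in all, crops included, and the job is handed in when it is done.

Besides the shell and the picture viewer there is one more tool, called after "Call:" as name(argument=value, ...) on one line, values as JSON. move_arm: Moves the arm, as the interface text tells. Its arguments: {"type":"object","properties":{"increments":{"type":"array"}},"required":["increments"]}

```bash
mkdir -p pics; cat > h.py <<'E'
import numpy as np, cv2
from workcell import robot, imaging
def cam(n,save=None):
    c=imaging.read_camera(n)
    if save: cv2.imwrite(save,c["pixels"][:,:,::-1])
    return c
def ray(c,u,v):
    K=np.array(c["intrinsics"]);D=np.array([c["k1"],0,0,0],float)
    p=cv2.undistortPoints(np.array([[[u,v]]],float),K,D,None,None,None) if False else cv2.undistortPoints(np.array([[[u,v]]],float),K,D)
    d=np.array(c["rotation"])@np.array([*p[0,0],1]);return np.array(c["origin"],float),d
def onz(c,u,v,z):
    o,d=ray(c,u,v);return o+d*(z-o[2])/d[2]
def proj(c,P):
    R=np.array(c["rotation"]);X=R.T@(np.array(P,float)-np.array(c["origin"]));
    q=X[:2]/X[2];q=q*(1+c["k1"]*(q@q));K=np.array(c["intrinsics"]);return K[:2,:2]@q+K[:2,2]
E
python3 - <<'E'
from h import *
a=cam("scene","pics/scene.png");b=cam("side","pics/side.png")
for c in(a,b):print(c["origin"],c["rotation"],c["intrinsics"],c["k1"])
print(robot.read_state())
E
```

```text
[1271.12876942  275.19878559 1215.20778683] [-146.00552256   -0.19549242  114.00041975] [[496.22423235   0.         278.81222796]
 [  0.         496.22423235 210.60195157]
 [  0.           0.           1.        ]] 0.02866244615782083
[ 492.93084102 1016.42298631  896.9350048 ] [-129.33321807    0.74078327 -177.04024539] [[546.65066927   0.         283.6407032 ]
 [  0.         546.65066927 210.17410837]
 [  0.           0.           1.        ]] -0.025976638873369113
{'t': 0.1, 'joint_pos': array([-2.11184447e+00,  1.51642823e+01,  9.19721302e+01,  6.71028388e-05,
        7.29790569e+01, -2.11501534e+00]), 'joint_vel': array([ 0.07929657, -0.06028772, -0.12898107,  0.04205639,  0.01136536,
       -0.02645096]), 'effort': array([ 2.09863060e-04, -5.03614998e+01, -3.58072400e+01,  7.29403482e-02,
        2.32994242e-02, -8.27531630e-05]), 'eef_pos': array([6.74692828e+02, 3.75915702e-02, 4.03531018e+02]), 'tool_rot': array([-1.79884612e+02, -4.32554184e-03,  9.00031468e+01]), 'force': array([-0.31746112,  0.29080435,  0.5926238 ]), 'ft_torque': array([-0.0128464 ,  0.00052598,  0.00984932]), 'grasp_force': 0.0, 'finger_gap': 88.03370034805178}
```

```bash
python3 - <<'E'
s=open('h.py').read()
s=s.replace('    if save','    c["rotation"]=Rotation.from_euler("xyz",c["rotation"],degrees=True).as_matrix()\n    if save').replace('import numpy','from scipy.spatial.transform import Rotation\nimport numpy')
s=s.replace('p=cv2.undistortPoints(np.array([[[u,v]]],float),K,D,None,None,None) if False else ','p=')
open('h.py','w').write(s)
E
```

```text
(no output)
```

View pics/scene.png

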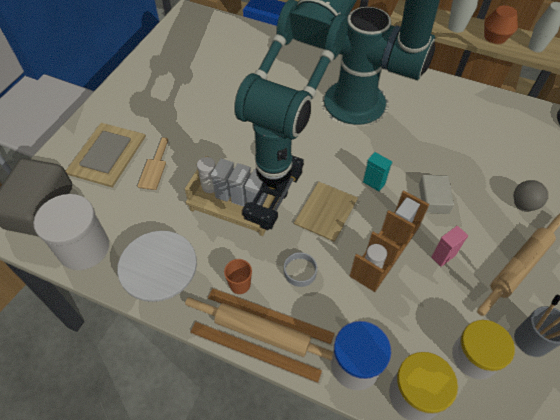

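View pics/side.png

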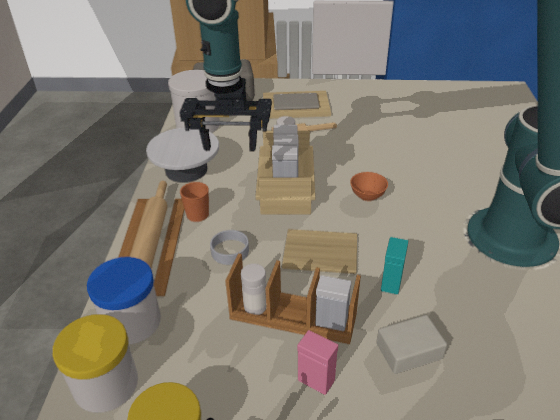

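```bash
python3 - <<'E'
from h import *
a=cam("scene");b=cam("side");w=cam("wrist")
p=lambda c,x0,y0,x1,y1,s:cv2.resize(c["pixels"][y0:y1,x0:x1,::-1],None,fx=s,fy=s,interpolation=cv2.INTER_CUBIC)
A=p(a,170,140,310,240,2.8571);B=p(b,220,100,360,200,2.8571);A=cv2.resize(A,(400,286));B=cv2.resize(B,(400,286))
C=cv2.resize(p(w,0,0,560,420,.714),(400,300));D=cv2.resize(p(b,215,235,375,355,2.5),(400,300))
cv2.imwrite("pics/m1.png",np.vstack([np.hstack([A,B]),np.hstack([C,D])]))
print(w["origin"],w["rotation"])
for n,c,u,v,z in[("tin",a,408,210,118),("tin",b,337,288,118),("cjar",a,377,252,113),("cjar",b,253,273,113),("wb",a,326,210,10),("wb",b,319,250,10),("shjar",a,207,162,165),("shjar",b,287,127,165)]:print(n,onz(c,u,v,z).round())
E
```

```text
[675.17470929  78.49674019 383.84437814] [[ 9.99997819e-01  1.17855473e-03 -1.72449579e-03]
 [ 6.10160610e-04 -9.54424009e-01 -2.98453411e-01]
 [-1.99764386e-03  2.98451707e-01 -9.54422646e-01]]
tin [451. 291. 118.]
tin [438. 299. 118.]
cjar [604. 255. 113.]
cjar [603. 260. 113.]
wb [468.  74.  10.]
wb [470.  80.  10.]
shjar [ 557. -254.  165.]
shjar [ 557. -216.  165.]
```

View pics/m1.png

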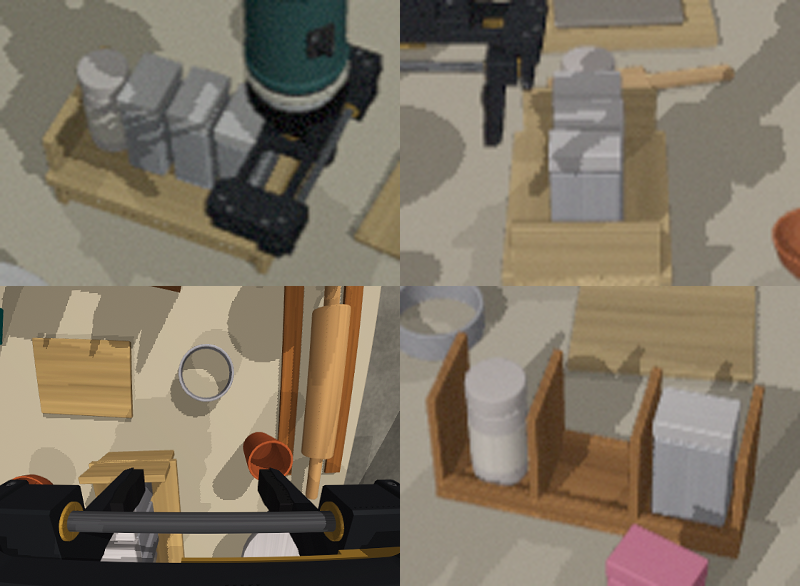

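Mosaic: the round jar is at the far (-y) end of the row, place 0, at scene px (207,162). The plain steel tin is in the robot-side carrier cell (side px 337,288), and the middle cell is empty.

Candidates in side px:
- **Tin-shaped:** steel tin (337,288), pink (317,362), turquoise (395,265), row tins (286,150).
- **Jar-shaped:** row jar (287,125), carrier jar (253,273), which must stay.

I choose the steel tin in the carrier and the row jar. Next I bring the wrist camera over the carrier.

Call:
move_arm(increments=[0,0,0,0.32,-0.2,0,1,0,0,0,0.32,-0.2,0,1,0,0,0,0.32,-0.2,0,1,0,0,0,0.32,-0.2,0,1,0,0,0,0.32,-0.2,0,1,0,0,0,0.32,-0.2,0,1,0,0,0,0.32,-0.2,0,1,0,0,0,0.32,-0.2,0,1,0,0,0,0.3,-0.2,0,1,0,0,-0.019,0,0,0,1,0,0,-0.019,0,0,0,1,0,0,-0.019,0,0,0,1])

```text
t: 1.25
eef_pos: [494.2, 287.0, 404.7]
tool_rot: [180.0, 0.0, 111.0]
force: [-1.1, -0.9, -0.7]
finger_gap: 88.0
grasp_force: 0.0
```

Call:
move_arm(increments=[0,0,-0.019,0,0,0,1,0,0,-0.019,0,0,0,1,0,0,-0.019,0,0,0,1,0,0,-0.019,0,0,0,1,0,0,-0.019,0,0,0,1,0,0,-0.019,0,0,0,1,0,0,-0.019,0,0,0,1,0,0,-0.019,0,0,0,1,0,0,0,0,0,0,1])

```text
t: 2.0
eef_pos: [494.9, 285.9, 404.6]
tool_rot: [-180.0, -0.0, 165.4]
force: [0.1, 0.6, -0.9]
finger_gap: 87.9
grasp_force: 0.0
```

```bash
python3 - <<'E'
from h import *
s=robot.read_state();print(s['t'],s['eef_pos'],s['tool_rot'],s['joint_pos'])
a=cam("scene","pics/s2.png");b=cam("side","pics/b2.png");w=cam("wrist","pics/w2.png")
p=lambda c,x0,y0,x1,y1:cv2.resize(c["pixels"][y0:y1,x0:x1,::-1],(400,300),interpolation=cv2.INTER_CUBIC)
cv2.imwrite("pics/m2.png",np.vstack([np.hstack([p(a,170,140,310,245),p(b,216,95,356,200)]),np.hstack([p(w,0,0,560,420),p(a,285,160,445,280)])]))
E
```

```text
2.0 [494.92334751 285.94584254 404.59505763] [-1.79987925e+02 -8.38773512e-03  1.65410046e+02] [ 2.75217757e+01  3.97769182e+00  1.04812194e+02 -3.52048826e-03
  7.12244335e+01 -4.78871372e+01]
```

View pics/m2.png

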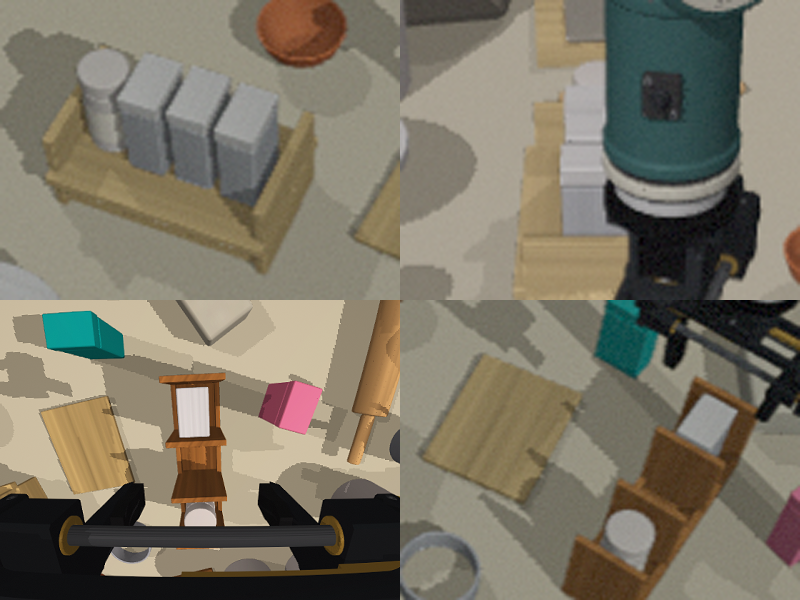

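Mosaic: the scene shows the jar's lid at about px (206,165) and three clear tin tops beside it. The wrist view shows the tin top at about px (270,157) and the empty cell at about (278,222). I measure both.

```bash
python3 - <<'E'
from h import *
w=cam("wrist");a=cam("scene")
def comps(c,roi,cond,z,mn=60):
    x0,y0,x1,y1=roi;P=c["pixels"][y0:y1,x0:x1].astype(int)
    m=cv2.morphologyEx(cond(P).astype(np.uint8),cv2.MORPH_OPEN,np.ones((2,2),np.uint8))
    n,l,st,ce=cv2.connectedComponentsWithStats(m,connectivity=4)
    for i in range(1,n):
        if st[i,4]<mn: continue
        cs,_=cv2.findContours((l==i).astype(np.uint8),cv2.RETR_EXTERNAL,cv2.CHAIN_APPROX_NONE)
        q=cs[0][:,0].astype(float)+[x0,y0]
        W=np.array([onz(c,*p,z)[:2] for p in q],np.float32)
        print(st[i,4],(ce[i]+[x0,y0]).round(1),cv2.minAreaRect(W))
sat=lambda P:P.max(2)-P.min(2)
print("tin");comps(w,(235,110,315,200),lambda P:(sat(P)<35)&(P.min(2)>120),118)
print("wboard");comps(a,(280,170,365,245),lambda P:(sat(P)>45),10,300)
for th in (135,150,165):
  print("row",th);comps(a,(190,150,275,215),lambda P:(sat(P)<22)&(P.min(2)>th),170)
P=w["pixels"]
print("carrier brown");comps(w,(215,95,330,330),lambda P:(sat(P)>55)&(P[:,:,0]-P[:,:,2]>55),118,300)
crop=lambda c,x0,y0,x1,y1:cv2.resize(c["pixels"][y0:y1,x0:x1,::-1],(400,400*(y1-y0)//(x1-x0)),interpolation=cv2.INTER_NEAREST)
A=crop(a,195,155,275,215);B=crop(w,210,90,330,310);A=cv2.resize(A,(400,300))
A=cv2.copyMakeBorder(A,0,300,0,0,0);B=cv2.resize(B,(327,600))
cv2.imwrite("pics/m3.png",np.hstack([A,B]))
E
```

```text
tin
3040 [271.  157.4] ((446.2495422363281, 290.3769226074219), (39.3472785949707, 61.32805252075195), 77.52384948730469)
wboard
1901 [326.2 211. ] ((469.9158935546875, 77.56900024414062), (128.14967346191406, 168.02239990234375), 86.37123107910156)
row 135
195 [206.7 164.9] ((568.9487915039062, -247.1737060546875), (46.761016845703125, 45.20930862426758), 82.4094009399414)
263 [223.1 169.2] ((563.5441284179688, -199.7373809814453), (61.941287994384766, 39.233802795410156), 2.976959466934204)
267 [240.1 173.9] ((559.7146606445312, -150.5421600341797), (61.95793533325195, 39.69758987426758), 3.3512909412384033)
275 [256.9 180.2] ((560.1124267578125, -100.929931640625), (62.278072357177734, 39.45811080932617), 4.028837203979492)
row 150
220 [222.8 169.3] ((563.9801025390625, -199.5377197265625), (58.898681640625, 35.56300354003906), 1.6999183893203735)
216 [239.4 174.5] ((559.691650390625, -151.50025939941406), (59.439979553222656, 36.3559684753418), 4.31204891204834)
222 [256.5 180.7] ((560.7105712890625, -100.70320129394531), (58.95196533203125, 35.5286865234375), 1.859545111656189)
row 165
carrier brown
944 [270.  109.6] ((405.7074890136719, 300.41864013671875), (79.28002166748047, 8.62653636932373), 77.78740692138672)
394 [305.  147.7] ((445.0773010253906, 321.8208312988281), (5.519480228424072, 54.944580078125), 78.33671569824219)
632 [288.6 138.5] ((438.5535888671875, 296.3905334472656), (44.85459899902344, 52.52731704711914), 77.75232696533203)
4494 [272.9 226. ] ((497.87884521484375, 280.2236633300781), (79.2332763671875, 175.90870666503906), 77.86038970947266)
```

View pics/m3.png

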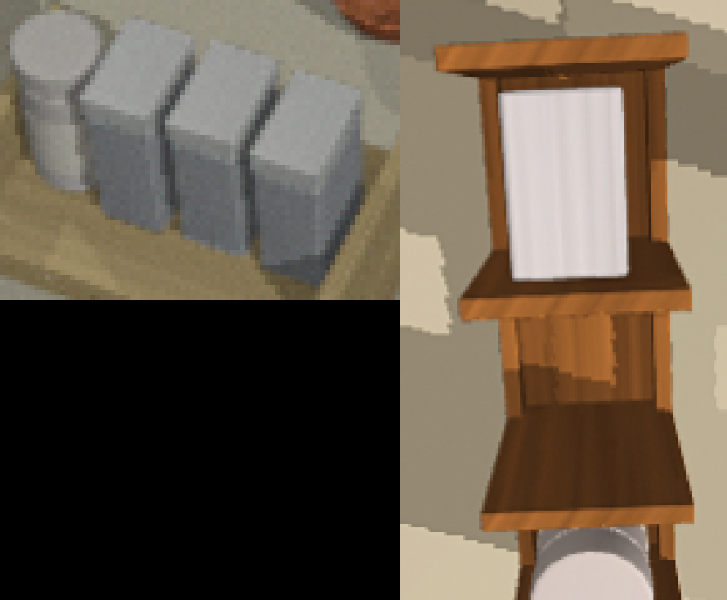

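The tin is at (446.2, 290.4) with yaw -12.5°, and the cell 1 centre is at about (526, 274.4). I go down on the tin.

Call:
move_arm(increments=[0,0,-0.003,0.16,-0.02,0,1,0,0,-0.003,0.16,-0.02,0,1,0,0,0,0.16,-0.02,0,1,0,0,0,0,0,0.3,1,0,0,0,0,0,0.35,1,0,0,0,0,0,0.35,1,0,0,0,0,0,0.35,1,0,0,0,0,0,0.22,1,0,0,0,0,0,0.1,1,0,0,0,0,0,0,1,0,0,0,0,0,0,1])

```text
t: 3.17
eef_pos: [447.1, 291.7, 238.2]
tool_rot: [180.0, 0.0, 167.4]
force: [0.2, -0.6, 0.6]
finger_gap: 88.5
grasp_force: 0.0
```

Call:
move_arm(increments=[0,0,0,0,0,0,-1,0,0,0,0,0,0,-1,0,0,0,0,0,0,-1,0,0,0,0,0,0,-1,0,0,0,0,0,0,-1,0,0,0,0,0,0,-1,0,0,0,0,0,0,-1,0,0,0,0,0,0,-1])

```text
t: 3.83
eef_pos: [446.9, 291.4, 237.8]
tool_rot: [-180.0, -0.0, 167.4]
force: [-0.3, -1.3, 1.9]
finger_gap: 39.5
grasp_force: 30.0
```

Call:
move_arm(increments=[0,0,0,0,0,-0.15,-1,0,0,0,0,0,-0.3,-1,0,0,0,0,0,-0.35,-1,0,0,0,0,0,-0.35,-1,0,0,0,0,0,-0.2,-1,0,0,-0.015,0,0,0,-1,0,0,-0.015,0,0,0,-1,0,0,-0.015,0,-0.1,0,-1,0,0,0,-0.02,-0.25,0,-1,0,0,0,-0.02,-0.3,0,-1,0,0,0,-0.02,-0.3,0,-1,0,0,0,-0.02,-0.3,0,-1])

```text
t: 4.83
eef_pos: [461.4, 166.2, 371.9]
tool_rot: [-180.0, -0.1, -176.3]
force: [0.5, 0.2, -2.0]
finger_gap: 39.7
grasp_force: 30.0
```

Call:
move_arm(increments=[0,0,0,-0.02,-0.3,0,-1,0,0,0,0,-0.3,0,-1,0,0,0,0,-0.25,0,-1,0,0,0,0,-0.05,0,-1,0,0,0,0,0,0,-1])

```text
t: 5.25
eef_pos: [469.2, 76.3, 372.1]
tool_rot: [180.0, -0.1, -176.6]
force: [-0.6, 0.8, -3.6]
finger_gap: 39.7
grasp_force: 30.0
```

Call:
move_arm(increments=[0,0,0,0,0,0.25,-1,0,0,0,0,0,0.35,-1,0,0,0,0,0,0.35,-1,0,0,0,0,0,0.2,-1,0,0,0,0,0,0.08,-1,0,0,0,0,0,0.05,-1,0,0,0,0,0,0.03,-1,0,0,0,0,0,0,-1])

```text
t: 5.92
eef_pos: [470.2, 78.1, 242.4]
tool_rot: [180.0, 0.1, -176.4]
force: [-0.2, 0.7, -1.9]
finger_gap: 39.8
grasp_force: 30.0
```

Call:
move_arm(increments=[0,0,0,0,0,0.02,-1,0,0,0,0,0,0,-1,0,0,0,0,0,0,-1])

```text
t: 6.17
eef_pos: [470.1, 77.7, 240.8]
tool_rot: [180.0, 0.1, -176.4]
force: [0.2, -0.2, -2.2]
finger_gap: 39.6
grasp_force: 30.0
```

Call:
move_arm(increments=[0,0,0,0,0,0.012,-1,0,0,0,0,0,0,-1,0,0,0,0,0,0,1,0,0,0,0,0,0,1,0,0,0,0,0,0,1,0,0,0,0,0,0,1,0,0,0,0,0,0,1,0,0,0,0,0,0,1,0,0,0,0,0,-0.3,1,0,0,0,0,0,-0.4,1,0,0,0,0,0,-0.4,1,0,0,0,0,0,-0.4,1])

```text
t: 7.17
eef_pos: [468.9, 77.5, 389.6]
tool_rot: [-180.0, -0.1, -176.4]
force: [0.8, -0.5, 0.8]
finger_gap: 87.9
grasp_force: 0.0
```

Call:
move_arm(increments=[0,0,0.0194,0,0,0,1,0,0,0.0194,0,0,0,1,0,0,0.0194,0,0,0,1,0,0,0.0194,0,0,0,1,0,0,0.0194,0,0,0,1,0,0,0.0194,0,0,0,1,0,0,0.0194,0,0,0,1,0,0,0.0194,0,0,0,1,0,0,0.0194,0,0,0,1,0,0,0.0194,0,0,0,1,0,0,0.0194,0,0,0,1,0,0,0.0194,0,0,0,1])

```text
t: 8.17
eef_pos: [469.4, 77.5, 388.3]
tool_rot: [-180.0, -0.0, 99.4]
force: [-0.1, -0.1, -0.4]
finger_gap: 88.4
grasp_force: 0.0
```

Call:
move_arm(increments=[0,0,0.0175,0,0,-0.1,1,0,0,0,-0.38,0.08,-0.02,1,0,0,0,-0.38,0.08,0,1,0,0,0,-0.38,0.08,0,1,0,0,0,-0.38,0.08,0,1,0,0,0,-0.38,0.08,0,1,0,0,0,-0.38,0.08,0,1,0,0,0,-0.38,0.08,0,1,0,0,0,-0.38,0.08,0,1,0,0,0,-0.38,0.08,0,1,0,0,0,0,0,0,1,0,0,0,0,0,0,1])

```text
t: 9.17
eef_pos: [562.2, -261.4, 399.7]
tool_rot: [-179.9, -0.0, 93.3]
force: [-0.4, 0.8, -0.5]
finger_gap: 88.2
grasp_force: 0.0
```

```bash
cat >> h.py <<'E'
def comps(c,roi,cond,z,mn=60):
    x0,y0,x1,y1=roi;P=c["pixels"][y0:y1,x0:x1].astype(int)
    m=cv2.morphologyEx(cond(P).astype(np.uint8),cv2.MORPH_OPEN,np.ones((2,2),np.uint8))
    n,l,st,ce=cv2.connectedComponentsWithStats(m,connectivity=4)
    for i in range(1,n):
        if st[i,4]<mn: continue
        cs,_=cv2.findContours((l==i).astype(np.uint8),cv2.RETR_EXTERNAL,cv2.CHAIN_APPROX_NONE)
        q=cs[0][:,0].astype(float)+[x0,y0]
        W=np.array([onz(c,*p,z)[:2] for p in q],np.float32)
        print(st[i,4],(ce[i]+[x0,y0]).round(1),cv2.minAreaRect(W))
sat=lambda P:P.max(2)-P.min(2)
E
python3 - <<'E'
from h import *
s=robot.read_state();print(s['t'],s['eef_pos'],s['tool_rot'],s['joint_pos'])
w=cam("wrist","pics/w3.png");a=cam("scene")
print("wrist lit");comps(w,(0,0,560,420),lambda P:(sat(P)<35)&(P.min(2)>130),170,300)
print("tin on board");comps(a,(290,170,360,240),lambda P:(sat(P)<25)&(P.min(2)>110),120,40)
E
```

```text
9.1667 [ 562.2270025  -261.42625629  399.66929717] [-1.79941714e+02 -3.96755564e-02  9.33079906e+01] [-2.72404895e+01  9.43284113e+00  9.92753491e+01  4.79508766e-03
  7.13621716e+01 -3.05500355e+01]
wrist lit
2598 [292.3  12.9] ((560.1941528320312, -114.75164031982422), (60.309444427490234, 15.515894889831543), 3.469172716140747)
5751 [286.5  77.6] ((559.41259765625, -153.3225860595703), (60.764190673828125, 38.16004180908203), 3.2951040267944336)
13064 [515.7 204.4] ((737.1314086914062, -236.4859619140625), (81.23484802246094, 134.9041290283203), 19.340299606323242)
4870 [288.2 153.5] ((563.436767578125, -202.58920288085938), (60.864322662353516, 38.71870803833008), 3.355254650115967)
2995 [285.4 219.2] ((564.3097534179688, -250.98089599609375), (46.428871154785156, 46.279090881347656), 3.377249002456665)
tin on board
1235 [333.1 182.2] ((467.38140869140625, 57.006996154785156), (121.27808380126953, 193.537109375), 18.859237670898438)
575 [297.7 219.7] ((577.5005493164062, 42.357810974121094), (155.94752502441406, 72.0508804321289), 23.27773666381836)
199 [354.3 221.3] ((545.7869873046875, 168.14906311035156), (71.03964233398438, 33.81917953491211), 18.825149536132812)
```

View pics/w3.png

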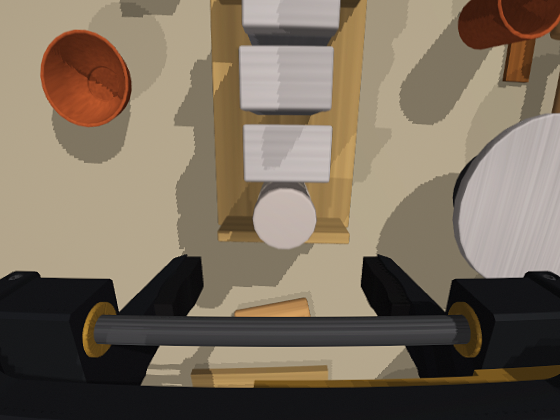

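The picture shows the jar lid at (285,219), tin tops at (288,153) and (286,78), and clear room for fingers in front of and behind the jar. Jar and place 0 both come out at about (565.5, -251.2), with shelf yaw 3.3°. I grasp the jar.

Call:
move_arm(increments=[0,0,0,0.1,0.03,0,1,0,0,0,0,0,0.25,1,0,0,0,0,0,0.35,1,0,0,0,0,0,0.3,1,0,0,0,0,0,0.15,1,0,0,0,0,0,0.09,1,0,0,0,0,0,0,1,0,0,0,0,0,0,1])

```text
t: 9.93
eef_pos: [564.9, -248.1, 287.1]
tool_rot: [180.0, 0.0, 93.6]
force: [-0.8, 0.2, 0.5]
finger_gap: 88.1
grasp_force: 0.0
```

Call:
move_arm(increments=[0,0,0,0,0,0,-1,0,0,0,0,0,0,-1,0,0,0,0,0,0,-1,0,0,0,0,0,0,-1,0,0,0,0,0,0,-1,0,0,0,0,0,0,-1,0,0,0,0,0,0,-1])

```text
t: 10.52
eef_pos: [564.5, -249.4, 286.8]
tool_rot: [180.0, 0.0, 93.5]
force: [-1.7, -0.6, 2.3]
finger_gap: 49.4
grasp_force: 29.9
```

Call:
move_arm(increments=[0,0,0,0,0,-0.1,-1,0,0,0,0,0,-0.3,-1,0,0,0,0,0,-0.35,-1,0,0,0,0,0,-0.35,-1,0,0,0,0,0,-0.2,-1,0,0,0,0.15,0,-0.05,-1,0,0,0,0.3,0,0,-1,0,0,0,0.38,-0.005,0,-1,0,0,0,0.38,-0.005,0,-1,0,0,0,0.38,-0.005,0,-1,0,0,0,0.38,-0.005,0,-1,0,0,0,0.38,-0.005,0,-1])

```text
t: 11.52
eef_pos: [546.3, -12.4, 419.9]
tool_rot: [-179.8, -0.1, 93.5]
force: [0.7, -0.4, -2.5]
finger_gap: 49.2
grasp_force: 29.9
```

Call:
move_arm(increments=[0,0,0,0.38,-0.005,0,-1,0,0,0,0.38,-0.005,0,-1,0,0,0,0.38,-0.005,0,-1,0,0,0,0.38,-0.005,0,-1,0,0,0,0.38,-0.005,0,-1,0,0,0,0.38,-0.005,0,-1,0,0,0,0.35,-0.005,0,-1,0,0,0,0.25,-0.01,0,-1,0,0,-0.018,0,0,0,-1,0,0,-0.018,0,0,0,-1,0,0,-0.018,0,0,0,-1])

```text
t: 12.43
eef_pos: [524.2, 273.7, 419.4]
tool_rot: [-179.8, -0.0, 113.4]
force: [-0.0, -0.0, -1.8]
finger_gap: 49.2
grasp_force: 29.9
```

Call:
move_arm(increments=[0,0,-0.019,0,0,0,-1,0,0,-0.019,0,0,0,-1,0,0,-0.019,0,0,0,-1,0,0,-0.019,0,0,0,-1,0,0,-0.019,0,0,0,-1,0,0,-0.019,0,0,0,-1,0,0,-0.019,0,0,0,-1,0,0,-0.019,0,0,0,-1,0,0,0,0,0,0,-1,0,0,0,0,0,0,-1])

```text
t: 13.27
eef_pos: [524.8, 272.6, 420.1]
tool_rot: [-179.9, -0.1, 167.5]
force: [0.0, -0.4, -2.4]
finger_gap: 49.5
grasp_force: 29.9
```

```bash
python3 - <<'E'
from h import *
w=cam("wrist","pics/w4.png");b=cam("side");a=cam("scene")
cv2.imwrite("pics/m4.png",np.hstack([cv2.resize(w["pixels"][:,:,::-1],(400,300)),cv2.resize(b["pixels"][200:350,200:400,::-1],(400,300))]))
print("tin");comps(a,(285,160,370,245),lambda P:(sat(P)<25)&(P.min(2)>130),120,80)
print("brown");comps(w,(150,30,450,250),lambda P:(sat(P)>55)&(P[:,:,0]-P[:,:,2]>55),118,300)
E
```

```text
tin
242 [330.8 189.8] ((470.8772277832031, 81.12678527832031), (62.061458587646484, 39.72743606567383), 3.591158866882324)
158 [356.  189.9] ((443.8515930175781, 146.12522888183594), (62.792030334472656, 53.458412170410156), 74.66824340820312)
81 [290.6 194.6] ((535.7655029296875, -14.65992546081543), (48.849853515625, 25.57839584350586), 62.444759368896484)
brown
9955 [282.9 139. ] ((485.3314514160156, 282.9383544921875), (80.20330047607422, 171.42953491210938), 77.53398895263672)
4065 [414.1 121.4] ((469.0770568847656, 409.4622802734375), (66.55541229248047, 60.077144622802734), 61.50547790527344)
3457 [164.4 180. ] ((470.838623046875, 175.36907958984375), (41.30117416381836, 129.11976623535156), 70.37271881103516)
```

View pics/m4.png

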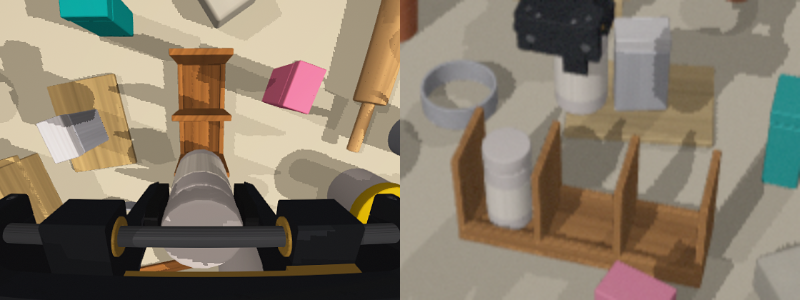

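The jar hangs upright over the carrier, and the tin stands on the ware board. I lower the jar into the middle cell.

Call:
move_arm(increments=[0,0,0,0.026,0.02,0.1,-1,0,0,0,0,0,0.25,-1,0,0,0,0,0,0.35,-1,0,0,0,0,0,0.35,-1,0,0,0,0,0,0.35,-1,0,0,0,0,0,0.25,-1,0,0,0,0,0,0.1,-1,0,0,0,0,0,0.05,-1,0,0,0,0,0,0.03,-1,0,0,0,0,0,0,-1,0,0,0,0,0,0,-1])

```text
t: 14.33
eef_pos: [524.6, 275.4, 240.5]
tool_rot: [179.9, 0.2, 167.6]
force: [0.2, 0.7, -3.1]
finger_gap: 49.2
grasp_force: 29.9
```

Call:
move_arm(increments=[0,0,0,0,0,0.04,-1,0,0,0,0,0,0,-1,0,0,0,0,0,0,-1])

```text
t: 14.58
eef_pos: [523.8, 274.9, 235.3]
tool_rot: [180.0, 0.1, 167.6]
force: [-0.5, -0.1, -2.3]
finger_gap: 49.6
grasp_force: 29.9
```

Call:
move_arm(increments=[0,0,0,0,0,0.01,-1,0,0,0,0,0,0,-1,0,0,0,0,0,0,1,0,0,0,0,0,0,1,0,0,0,0,0,0,1,0,0,0,0,0,0,1,0,0,0,0,0,0,1,0,0,0,0,0,0,1,0,0,0,0,0,-0.3,1,0,0,0,0,0,-0.4,1,0,0,0,0,0,-0.4,1,0,0,0,0,0,-0.4,1])

```text
t: 15.58
eef_pos: [523.2, 274.7, 384.5]
tool_rot: [-179.9, -0.1, 167.7]
force: [1.4, 0.1, -0.8]
finger_gap: 88.1
grasp_force: 0.0
```

Call:
move_arm(increments=[0,0,0.0187,0,0,0,1,0,0,0.0187,0,0,0,1,0,0,0.0187,0,0,0,1,0,0,0.0187,0,0,0,1,0,0,0.0187,0,0,0,1,0,0,0.0187,0,0,0,1,0,0,0.0187,0,0,0,1,0,0,0.0187,0,0,0,1,0,0,0.0187,0,0,0,1,0,0,0.0187,0,0,0,1,0,0,0.019,0,0,0,1])

```text
t: 16.5
eef_pos: [523.5, 274.9, 383.4]
tool_rot: [-180.0, 0.0, 93.2]
force: [-1.1, 1.2, -0.7]
finger_gap: 88.5
grasp_force: 0.0
```

Call:
move_arm(increments=[0,0,0,-0.327,-0.11,0,1,0,0,0,-0.327,-0.11,0,1,0,0,0,-0.327,-0.11,0,1,0,0,0,-0.327,-0.11,0,1,0,0,0,-0.327,-0.11,0,1,0,0,0,-0.327,-0.11,0,1,0,0,0,0,0,0,1,0,0,0,0,0,0,1])

```text
t: 17.17
eef_pos: [469.3, 73.7, 383.6]
tool_rot: [180.0, -0.0, 93.3]
force: [0.5, 0.2, 0.7]
finger_gap: 88.0
grasp_force: 0.0
```

```bash
python3 - <<'E'
from h import *
w=cam("wrist");b=cam("side");a=cam("scene")
cv2.imwrite("pics/m5.png",np.hstack([cv2.resize(w["pixels"][:,:,::-1],(400,300)),cv2.resize(b["pixels"][200:350,200:400,::-1],(400,300))]))
print("tin");comps(w,(190,100,370,300),lambda P:(sat(P)<35)&(P.min(2)>130),120,500)
print("jars scene");comps(a,(340,180,440,290),lambda P:(sat(P)<25)&(P.min(2)>130),113,80)
E
```

```text
tin
3334 [283.1 211.7] ((470.5964660644531, 80.40213012695312), (61.03188705444336, 42.127567291259766), 3.363748073577881)
jars scene
164 [394.3 233.8] ((532.4829711914062, 280.3367614746094), (41.822574615478516, 40.20379638671875), 59.46971893310547)
184 [378.  253.6] ((607.678466796875, 257.7989196777344), (43.23956298828125, 43.0391845703125), 24.165010452270508)
```

View pics/m5.png

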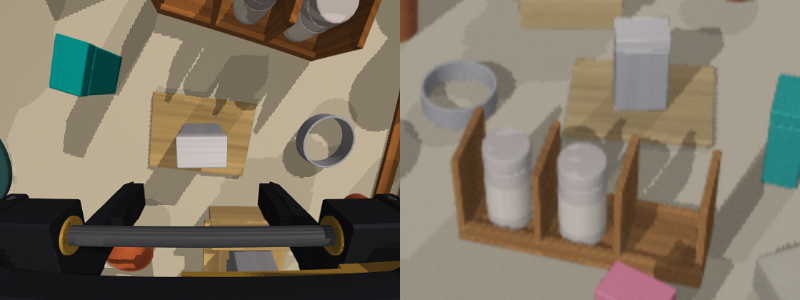

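The picture shows the jar standing upright in the middle cell and the tin on the board at wrist px (283,212), centre about (470.5, 78.5). I regrasp the tin by its ends.

Call:
move_arm(increments=[0,0,0,0.045,0.012,0,1,0,0,0,0,0,0.25,1,0,0,0,0,0,0.38,1,0,0,0,0,0,0.38,1,0,0,0,0,0,0.28,1,0,0,0,0,0,0.14,1,0,0,0,0,0,0,1,0,0,0,0,0,0,1])

```text
t: 17.98
eef_pos: [470.5, 80.6, 239.7]
tool_rot: [-179.9, -0.0, 93.6]
force: [-0.5, -0.9, -0.5]
finger_gap: 88.0
grasp_force: 0.0
```

Call:
move_arm(increments=[0,0,0,0,0,0,-1,0,0,0,0,0,0,-1,0,0,0,0,0,0,-1,0,0,0,0,0,0,-1,0,0,0,0,0,0,-1,0,0,0,0,0,0,-1])

```text
t: 18.48
eef_pos: [470.8, 79.6, 241.6]
tool_rot: [179.9, -0.0, 93.5]
force: [-3.5, 0.1, 7.0]
finger_gap: 61.9
grasp_force: 29.9
```

Call:
move_arm(increments=[0,0,0,0,0,-0.1,-1,0,0,0,0,0,-0.3,-1,0,0,0,0,0,-0.38,-1,0,0,0,0,0,-0.38,-1,0,0,0,0,0,-0.38,-1,0,0,0,0,0,-0.28,-1,0,0,0,-0.15,0.03,-0.05,-1,0,0,0,-0.3,0.07,0,-1,0,0,0,-0.36,0.08,0,-1,0,0,0,-0.36,0.08,0,-1,0,0,0,-0.36,0.08,0,-1,0,0,0,-0.36,0.08,0,-1])

```text
t: 19.48
eef_pos: [523.9, -108.2, 427.9]
tool_rot: [180.0, 0.0, 93.5]
force: [1.0, -0.0, -1.3]
finger_gap: 61.4
grasp_force: 29.9
```

Call:
move_arm(increments=[0,0,0,-0.36,0.08,0,-1,0,0,0,-0.36,0.08,0,-1,0,0,0,-0.36,0.08,0,-1,0,0,0,-0.25,0.06,0,-1,0,0,0,-0.14,0.03,0,-1,0,0,0,0,0,0,-1,0,0,0,0,0,0,-1,0,0,0,0,0,0,-1])

```text
t: 20.15
eef_pos: [565.6, -250.2, 427.3]
tool_rot: [-180.0, -0.1, 93.5]
force: [0.6, 0.7, -2.0]
finger_gap: 62.0
grasp_force: 29.9
```

```bash
python3 - <<'E'
from h import *
s=robot.read_state();print(s['eef_pos'],s['tool_rot'])
w=cam("wrist");a=cam("scene");z=s['eef_pos'][2]-240.5+120
cv2.imwrite("pics/m6.png",np.hstack([cv2.resize(w["pixels"][:,:,::-1],(400,300)),cv2.resize(a["pixels"][140:245,170:310,::-1],(400,300))]))
print("row");comps(w,(190,0,370,360),lambda P:(sat(P)<35)&(P.min(2)>130),170,500)
print("held",z);comps(w,(190,150,370,360),lambda P:(sat(P)<35)&(P.min(2)>130),z,500)
print("jars");comps(a,(340,180,440,290),lambda P:(sat(P)<28)&(P.min(2)>105),113,80)
E
```

```text
[ 565.60437813 -250.17926369  427.34346334] [-1.79961529e+02 -6.83704752e-02  9.35186307e+01]
row
4838 [286.3  27.8] ((560.0872802734375, -104.0061264038086), (60.68364715576172, 38.0701904296875), 1.9606736898422241)
4340 [281.4  99.7] ((559.7548217773438, -153.7068634033203), (60.843421936035156, 38.758636474609375), 3.1965150833129883)
3721 [282.5 164.9] ((563.5137939453125, -202.5930633544922), (61.244327545166016, 38.302162170410156), 3.5524744987487793)
7194 [282.8 290.9] ((571.7536010742188, -316.93212890625), (140.8186798095703, 56.48969650268555), 4.138944149017334)
1402 [278.9 353.2] ((574.3256225585938, -388.3118896484375), (138.51808166503906, 14.33585262298584), 3.6282529830932617)
held 306.8434633400238
3035 [282.5 169.4] ((562.3129272460938, -186.29327392578125), (25.942092895507812, 13.289280891418457), 3.56469464302063)
7194 [282.8 290.9] ((565.712158203125, -233.2579803466797), (59.64382553100586, 23.92621612548828), 4.138940334320068)
1402 [278.9 353.2] ((566.8016357421875, -263.4909362792969), (58.66943359375, 6.071962356567383), 3.6282434463500977)
jars
824 [363.
[... 239 characters left out ...]
.8 192.8] ((371.97222900390625, 337.75616455078125), (110.3334732055664, 38.38435363769531), 14.704789161682129)
298 [432.7 224.3] ((471.22015380859375, 359.7420349121094), (80.56365203857422, 41.29624557495117), 13.759322166442871)
281 [393.9 233.6] ((534.4497680664062, 276.06842041015625), (48.513004302978516, 55.977176666259766), 87.1619644165039)
1837 [413.6 271.6] ((630.2396850585938, 365.1554870605469), (116.48873138427734, 169.2939453125), 77.54206085205078)
320 [378.  255.1] ((613.25927734375, 257.6907653808594), (47.990013122558594, 60.99346160888672), 89.66637420654297)
306 [348.5 281.9] ((698.5130615234375, 222.076171875), (59.5830192565918, 65.28640747070312), 24.162567138671875)
```

View pics/m6.png

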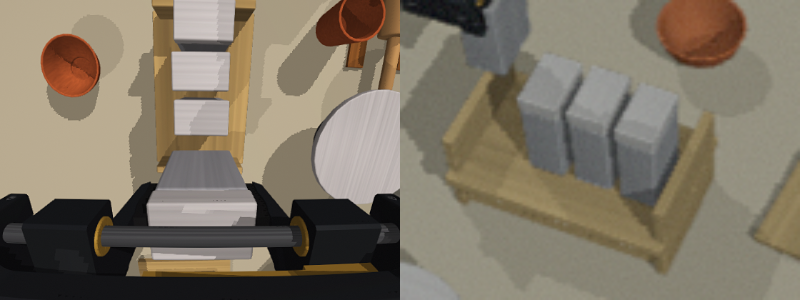

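The scene shows the tin held clear above place 0, the row untouched and the jar one pitch from the carrier jar. I lower the tin.

Call:
move_arm(increments=[0,0,0,-0.014,0.01,0.1,-1,0,0,0,0,0,0.25,-1,0,0,0,0,0,0.35,-1,0,0,0,0,0,0.3,-1,0,0,0,0,0,0.2,-1,0,0,0,0,0,0.1,-1,0,0,0,0,0,0,-1,0,0,0,0,0,0,-1])

```text
t: 20.92
eef_pos: [567.2, -252.2, 297.6]
tool_rot: [-180.0, -0.0, 93.5]
force: [1.2, -0.7, -1.7]
finger_gap: 61.7
grasp_force: 29.9
```

Call:
move_arm(increments=[0,0,0,0.005,-0.005,0.04,-1,0,0,0,0,0,0.015,-1,0,0,0,0,0,0,-1,0,0,0,0,0,0,-1])

```text
t: 21.25
eef_pos: [566.8, -252.3, 293.0]
tool_rot: [179.9, 0.0, 93.5]
force: [0.3, -0.3, -2.4]
finger_gap: 61.8
grasp_force: 29.9
```

Call:
move_arm(increments=[0,0,0,0,0,0.015,-1,0,0,0,0,0,0.005,-1,0,0,0,0,0,0,-1,0,0,0,0,0,0,-1])

```text
t: 21.58
eef_pos: [566.8, -252.4, 291.6]
tool_rot: [179.9, 0.1, 93.5]
force: [-2.5, 0.1, 6.4]
finger_gap: 61.6
grasp_force: 29.9
```

Contact at 6 N. I open and rise.

Call:
move_arm(increments=[0,0,0,0,0,0,1,0,0,0,0,0,0,1,0,0,0,0,0,0,1,0,0,0,0,0,0,1,0,0,0,0,0,0,1,0,0,0,0,0,-0.2,1,0,0,0,0,0,-0.35,1,0,0,0,0,0,-0.35,1,0,0,0,0,0,-0.2,1,0,0,0,-0.15,0,0,1,0,0,0,0,0,0,1,0,0,0,0,0,0,1])

```text
t: 22.58
eef_pos: [567.0, -267.6, 398.6]
tool_rot: [-179.9, -0.1, 93.4]
force: [-0.1, 0.3, -1.6]
finger_gap: 87.8
grasp_force: 0.0
```

```bash
python3 - <<'E'
from h import *
s=robot.read_state();print(s['t'],s['eef_pos'])
w=cam("wrist");b=cam("side");a=cam("scene")
p=lambda c,x0,y0,x1,y1:cv2.resize(c["pixels"][y0:y1,x0:x1,::-1],(400,300),interpolation=cv2.INTER_CUBIC)
cv2.imwrite("pics/m7.png",np.vstack([np.hstack([p(a,170,140,310,245),p(b,216,95,356,200)]),np.hstack([p(w,0,0,560,420),p(b,200,220,380,355)])]))
print("row");comps(w,(190,0,370,360),lambda P:(sat(P)<35)&(P.min(2)>130),170,500)
print("row scene");comps(a,(190,150,275,215),lambda P:(sat(P)<22)&(P.min(2)>135),170)
E
```

```text
22.5833 [ 566.98980203 -267.64886062  398.5896764 ]
row
1525 [286.2   7.3] ((560.2854614257812, -118.38919830322266), (60.29603958129883, 9.123946189880371), 3.4733965396881104)
5941 [280.4  67.2] ((559.3191528320312, -153.55703735351562), (60.69194793701172, 38.0634765625), 3.3166654109954834)
5021 [282.1 144.4] ((563.4031982421875, -202.6231689453125), (60.53202438354492, 38.723724365234375), 2.5527942180633545)
4206 [284.2 214.8] ((567.85498046875, -252.94117736816406), (60.61747741699219, 40.93882369995117), 3.7275757789611816)
row scene
248 [205.6 164.2] ((568.2842407226562, -250.7010498046875), (60.82191848754883, 38.22319412231445), 3.7183573246002197)
249 [223.  169.1] ((563.7136840820312, -199.89425659179688), (61.65511703491211, 39.06291580200195), 3.1835052967071533)
248 [240.2 173.6] ((559.614013671875, -150.77357482910156), (61.726539611816406, 39.24362564086914), 3.3574159145355225)
263 [257.  180.1] ((559.7791748046875, -100.32463073730469), (61.69435501098633, 38.218109130859375), 3.9997715950012207)
```

View pics/m7.png

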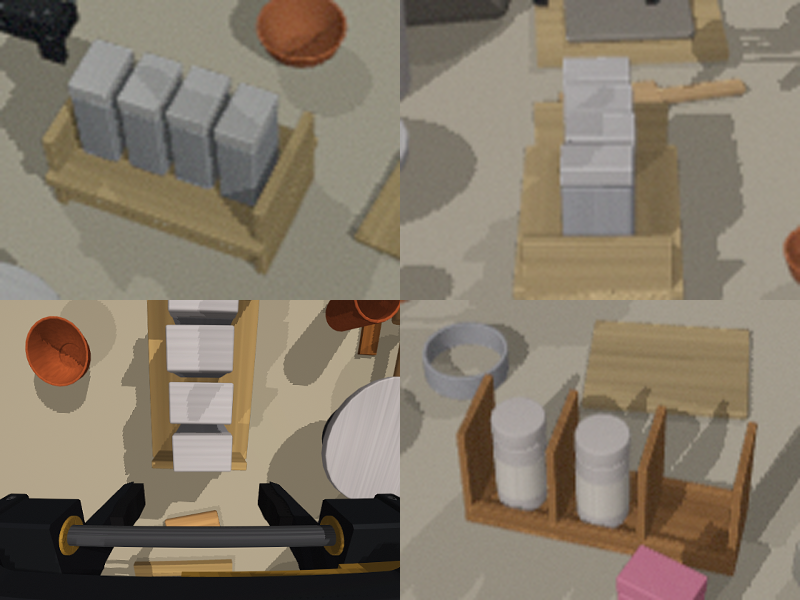

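The tin stands in line at wrist px (284,215), 50 mm from its neighbour with yaw 3.7°. Both jars stand upright in the carrier and nothing else moved, so I hand in.

```bash
python3 -c "
from workcell import robot
print(robot.sign_off())"
```

```text
the job is handed in; nothing more can be done
None
```

The job is handed in at about 22.6 s of the 72 s allowed: the jar stands in the carrier's middle cell and the tin stands in place 0, about 2 mm from the place's centre by my camera estimate. I got no verdict back from the judge.

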